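# Latch the hold-down clamp over the pale carving blank

### The job

Two identical hold-down clamps with red pads stand on the bench, one over a pale wooden blank and one over a dark one. Press the red pad of the clamp that holds the pale blank down until its lever catches, then let go, so that the lever stays down by itself. Leave the other clamp's lever up and the pale blank in its bed.

Things in the scene. Friction and masses are not known exactly. Their poses are not given: they have to be found in the camera images.
- pale_pad (a point): Top centre of the red press pad (44 x 36 mm) at the end of the lever over the pale blank, 159 mm above the bench when up. x: along the lever to its hinge (165 mm along x, 14 mm below in z, axis level 75 mm above the bench), z: out of the pad. Caught it rests about 98 mm above the bench, at the rubber stop 88. Pressed down it travels 70 mm downward and 22 mm level, away from the hinge.
- pale_lever (a joint): Aluminium lever (22 mm wide) over the pale blank: 0 up, i.e. pad end raised 26 degrees; grows when pressed, catches at 0.39 rad, rests at 0.40 when let go, stop at 0.46. Not caught, it springs up. Push on the pad with shut fingers: 1 to 3 N at first, 9 to 10 N at 0.30 rad, where the catch is met, then easing. The catch post (90 mm high) stands 47 mm from the lowered pad's centre.
- dark_lever (a joint): Lever of the other, identical clamp, over the dark blank: 0 up, grows as it is pressed down. To be left up. (A fixed work lamp hangs at x 0.55, y -0.29, its lower end 0.52 m above the bench: swing the arm round in front of it, drawn in.)
- pale_blank_centre (a point): Centre of the pale wooden blank, 62 x 90 x 30 mm; it lies loose under the lever on the clamp's board (190 x 120 x 14 mm) between low wooden lips. x points to the clamp's hinge. The dark blank has the same shape in dark brown.

How it is judged:
At the end, for the whole second after the job is handed in: The lever over the pale blank stays caught down by itself (above 0.36 rad), the lever over the dark blank is up (below 0.05 rad), and the pale blank is within 12 mm of where it lay (value of joint pale_lever above 0.36 rad and value of joint dark_lever below 0.05 rad and distance of pale_blank_centre from where it was at the start of the episode below 0.012 m); the robot touches nothing.
It fails at once if the lever of the clamp over the dark blank is pressed down (more than 0.15 rad) (value of joint dark_lever above 0.15 rad).
It also fails if it takes over 32 s, if anything falls off the work surface, if the arm or the gripper's body presses on something with over 40 N, if the wrist force passes 120 N, or if a joint passes its speed limit or range.

### The arm

A 6-joint arm with a two-finger parallel gripper is mounted at the origin on a cart in front of the work surface, level with it; the furniture and walls round the work are solid. World frame = base frame: x ahead of the robot, y to its left, z up, the work surface at z = 0. Lengths are in m, angles in rad, forces in N, time in s.
With the tool pointing down it reaches from about 0.25 to 0.725 m from the base axis. Payload 4 kg.
Tool frame: the origin (TCP) lies between the finger pads; the fingertips stand 8 mm ahead of it and the grasp point (between the pads) lies 11 mm behind it (bot.tip_reach is the distance from the TCP to the fingertips, in m); z points along the fingers, y is the line along which they close (so a half turn about z gives the same grasp; the last joint's range is limited). The gripper opens to 85 mm and grips with 20 to 120 N. Pads are 22 mm wide; open, the fingers measure 114 mm over their backs; the gripper's body (76 mm by 85 mm) begins 54 mm behind the grasp point. The pads swing forward as they close: fully open they stand 13 mm farther back than shut.
Start: joints at [-1.137, 0.241, 0.005, 1.335, 0, 1.571], TCP at [0.21, -0.454, 0.239] pointing down, gripper open.
Joint ranges: [-2.72, 2.72], [-1.05, 1.87], [-1.09, 1.28], [-1.99, 2.15], [-1.42, 1.44], [-3.14, 3.14]. Speed limits (rad/s): [2.79, 2.79, 3.14, 3.14, 3.14, 3.14].

### API

Orientations are given as a unit quaternion [x, y, z, w].
In Python, from workcell import bot gives the robot as it stands.
- The arm moves only by the tool move_arm, never from a script. Its argument "deltas" is a list of rows, each a list of 7 numbers: the opening, from 0 (shut) to 1 (fully open), then the shift along the tool's x, y, z in mm, then the turn, a rotation vector about the tool's x, y, z in degrees. In form: [[gripper, tx, ty, tz, ax, ay, az], ...]. A call has 1 to 10 rows; each row shifts and turns the commanded pose from where the row before left it, along the tool's axes as they then stand; what a row does not reach is not made up. A row lasts 1/12 s, in which the tool goes at most 41.7 mm and 7.16 degrees, less where a joint would pass 70% of its speed; a pose out of reach is approached as far as the arm can. A call is refused whole if a number of a shift passes 41.7 or a number of a turn 7.16, either way. A call with a gripper value outside its range is refused whole. The fingers move at their own pace and stop on an object; the grip force is fixed at half the most. Time passes only in rows, so rows that do not move let the fingers close. It gives the time, the measured TCP pose, the force, the opening and the grip force at its end, in the units of the state.
- bot.get_obs(): the state, without advancing time (a new reading comes with each control period).
- bot.camera(name): name is "scene" or "top"; returns the picture (400x640x3 uint8, blue, green, red); there is no depth.
- bot.calibration(name): a dict with "K" (3x3 intrinsics, pixels), "dist_coeffs" ([k1, k2, p1, p2, k3] as OpenCV has them; the pictures are not rectified), "position" and "orientation" of the camera in the world. Camera axes: x right, y down, z forward; pixel columns grow to the right and rows downward; lengths in m; the calibration is good to about 2 mm. A picture is of the moment at which its call begins. calibration takes no time and is no camera call.
- bot.job_done(): hands the job in; it is judged then, once.
Trained networks look in the newest picture that a camera, given by its name, has taken for a name from the list of things; names that differ only in an ending like _2 or _b are one class to them, and where a whole thing is asked for, a point or a joint stands for the part that bears it (a point fixed in the world has none). Each returns a list of dicts, best first, with "conf" (0 to 1); they miss things now and then, are a little off and sometimes report something else, mostly with a low value. They report only what shows in the picture. A call takes as long as a camera call.
- bot.outline_of(query, camera): "pixels" (400x640 bool, what is visible of it) and "rect" ([left, top, width, height] in pixels, round what is visible of it).
The state is a dict: "clock": time; "joint_pos": joint angles; "joint_vel": joint speeds; "tau": joint torques, N m; "eef_pos": TCP position; "tool_rot": TCP orientation; "ft_force": force on the tool from outside, world axes, zero at the start; "ft_torque": the same for the moment, N m; "grip_width": finger opening in m; "grasp_force": force on a finger pad.
Only numpy, scipy, OpenCV 4.12 (cv2) and the standard library are available. Lean on these libraries where they do the work, as an engineer would, in place of code of your own. Each camera call takes 0.05 s, during which the arm holds its last target. There are 200 camera calls.

## Working session

There is one attempt and no reset: what is moved stays moved. The work goes in short steps, Python scripts to look and compute and a tool call to move; the robot and the scene stay as the last step left them, time stands still between calls to the robot, and variables do not carry over. Pictures are saved under pics/ and viewed, at most 10 in all, crops included, and the job is handed in when it is done.

Besides the shell and the picture viewer there is one more tool, called after "Request:" as a command line: name --pt "numbers of a row" for each row, then --argument value for the rest. move_arm: Moves the arm, as the interface text tells. Its arguments: {"type":"object","properties":{"deltas":{"type":"array","items":{"type":"array","items":{"type":"number"}}}},"required":["deltas"]}

```bash
mkdir -p pics; python3 - <<'E'
from workcell import bot
import cv2,numpy as np
for c in("scene","top"):
    cv2.imwrite(f"pics/{c}0.png",bot.camera(c)); k=bot.calibration(c); print(c,k)
    for q in("pale_pad","pale_blank_centre","pale_lever","dark_lever"):
        for d in bot.outline_of(q,c)[:4]:
            ys,xs=np.nonzero(d["pixels"]); print(q,round(d["conf"],2),d["rect"],xs.mean().round(1),ys.mean().round(1),len(xs))
o=bot.get_obs();print(o)
E
```

```text
scene {'K': array([[391.86032467,   0.        , 317.19683292],
       [  0.        , 391.86032467, 205.69658709],
       [  0.        ,   0.        ,   1.        ]]), 'dist_coeffs': array([-0.03997721,  0.        ,  0.        ,  0.        ,  0.        ]), 'position': array([0.15468668, 0.58875698, 0.61755432]), 'orientation': array([-0.30288511,  0.83275981, -0.43636102,  0.15607933])}
pale_pad 0.95 [253.4, 248.2, 72.7, 26.2] 290.8 258.3 985
pale_blank_centre 0.75 [260.1, 265.7, 50.1, 44.0] 282.9 286.3 1148
pale_lever 0.71 [254.1, 248.5, 68.0, 26.3] 290.6 258.4 893
dark_lever 0.84 [315.5, 183.2, 56.2, 24.4] 344.7 191.4 519
top {'K': array([[471.34168148,   0.        , 317.46742004],
       [  0.        , 471.34168148, 199.48467885],
       [  0.        ,   0.        ,   1.        ]]), 'dist_coeffs': array([-0.02933425,  0.        ,  0.        ,  0.        ,  0.        ]), 'position': array([0.41693748, 0.09021835, 0.97694345]), 'orientation': array([ 0.70783971, -0.69755573,  0.07911754, -0.07822638])}
pale_pad 0.7 [240.6, 188.7, 25.5, 84.6] 254.9 236.6 1286
pale_blank_centre 0.77 [2
[... 161 characters left out ...]
'clock': 0.5, 'joint_pos': array([-1.13702788e+00,  2.40648692e-01,  4.96910918e-03,  1.33518993e+00,
        9.76407899e-06,  1.57078972e+00]), 'joint_vel': array([ 0.00051088, -0.00117546,  0.00042804,  0.00106362,  0.00032928,
       -0.00018919]), 'tau': array([-3.14732279e-04, -3.71857738e+01,  2.52462351e+01,  2.70899138e-03,
       -2.09494732e-05,  6.10918249e-08]), 'eef_pos': array([ 0.21014443, -0.45368259,  0.2392703 ]), 'tool_rot': array([ 9.76571955e-01,  2.15191112e-01, -3.10711252e-06, -3.67886945e-05]), 'ft_force': array([-0.02112208,  1.25445804,  0.48197379]), 'ft_torque': array([-0.01692283,  0.03663706,  0.03695471]), 'grasp_force': 0.0, 'grip_width': 0.08543387965047419}
```

View pics/scene0.png

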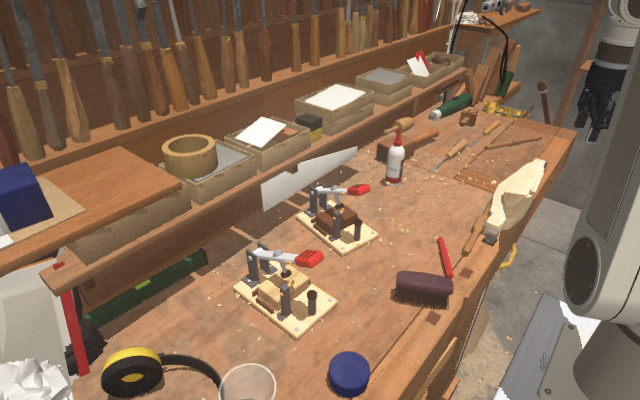

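View pics/top0.png

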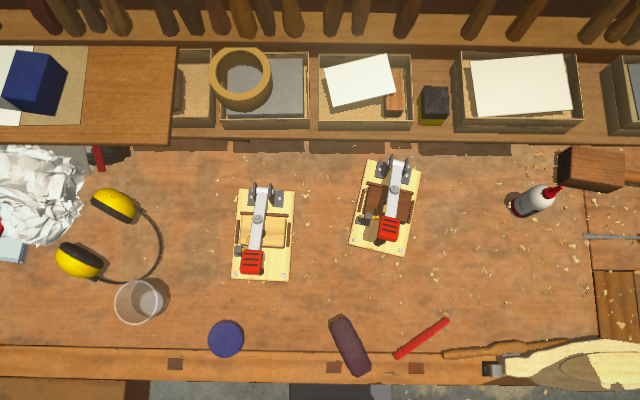

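The pale clamp is the left one in the top view: red pad at about (252,262), hinge at about (262,190). In the scene view its pad is near (309,258). The dark clamp's pad is at (389,229) in the top view.

```bash
cat > h.py <<'E'
import cv2,numpy as np
from scipy.spatial.transform import Rotation as R
from workcell import bot
def ray(c,uv):
    k=bot.calibration(c);p=cv2.undistortPoints(np.array([[uv]],float),k["K"],k["dist_coeffs"])[0,0]
    d=R.from_quat(k["orientation"]).as_matrix()@[p[0],p[1],1];return k["position"],d
def atz(c,uv,z):
    o,d=ray(c,uv);return o+d*(z-o[2])/d[2]
def tri(a,b):
    (o,d),(p,e)=ray("scene",a),ray("top",b)
    s=np.linalg.lstsq(np.c_[d,-e],p-o,rcond=None)[0];A=o+s[0]*d;B=p+s[1]*e;return (A+B)/2,np.linalg.norm(A-B)
def proj(c,P):
    k=bot.calibration(c);M=R.from_quat(k["orientation"]).as_matrix().T
    return cv2.projectPoints(np.atleast_2d(P).astype(float),cv2.Rodrigues(M)[0],-M@k["position"],k["K"],k["dist_coeffs"])[0][:,0]
E
python3 - <<'E'
from h import *
from pathlib import Path
out={}
for c,(x,y,w,h) in {"scene":(285,240,50,40),"top":(230,240,45,45)}.items():
    im=cv2.imread(f"pics/{c}0.png").astype(int)
    m=(im[...,2]>110)&(im[...,1]<80)&(im[...,0]<80);mm=np.zeros_like(m);mm[y:y+h,x:x+w]=m[y:y+h,x:x+w]
    ys,xs=np.nonzero(mm);out[c]=(xs.mean(),ys.mean());print(c,out[c],xs.min(),xs.max(),ys.min(),ys.max(),len(xs))
print(tri(out["scene"],out["top"]), atz("top",out["top"],.155))
# hinge axis at lever end in top
h=atz("top",(262.5,187),.085);print("hinge~",h)
a=cv2.resize(cv2.imread("pics/scene0.png")[230:340,220:350],None,fx=5,fy=5,interpolation=2)
b=cv2.resize(cv2.imread("pics/top0.png")[175:290,220:310],None,fx=5,fy=5,interpolation=2)
cv2.imwrite("pics/a.png",a);cv2.imwrite("pics/b.png",b)
E
```

```text
scene (np.float64(308.1446153846154), np.float64(258.9323076923077)) 295 322 250 267 325
top (np.float64(251.0467289719626), np.float64(261.8341121495327)) 237 262 240 273 428
(array([0.49161447, 0.20547124, 0.14944185]), np.float64(0.0013786210559588415)) [0.49053869 0.20431    0.155     ]
hinge~ [0.64257252 0.19820988 0.085     ]
```

View pics/a.png

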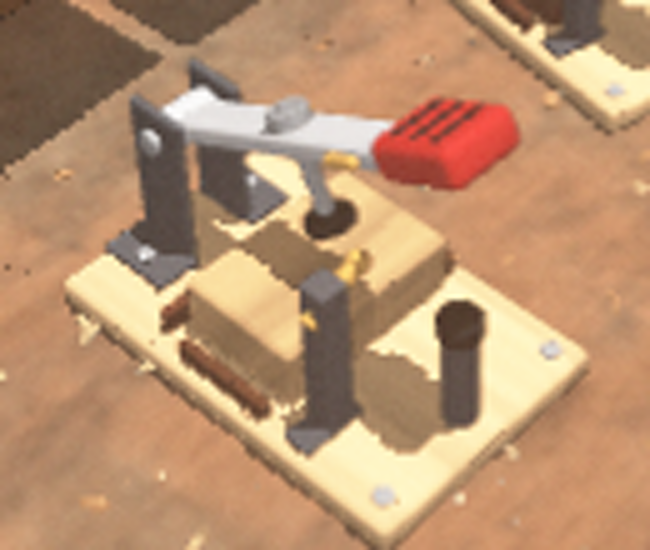

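View pics/b.png

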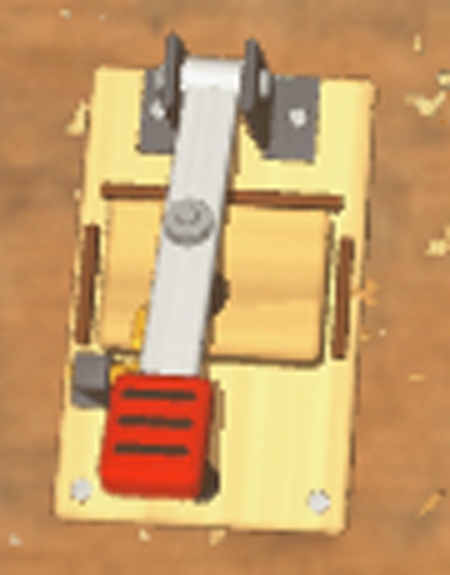

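```bash
python3 - <<'E'
from h import *
T=lambda u,v:(220+u/5-.4,175+v/5-.4)
S=lambda u,v:(220+u/5-.4,230+v/5-.4)
P,e=tri(S(452,126),T(157,433));print("pad",P,e)
c=[atz("top",T(*q),.014) for q in((58,520),(97,70),(373,85),(343,530))]
for q in c:print(q)
f=(c[1]-c[0]+c[2]-c[3])[:2];yb=np.arctan2(f[1],f[0]);print("board yaw",np.degrees(yb))
# lever: line across pad end edge mid & hinge end in top with heights
a=atz("top",T(172,372),.147);h=atz("top",T(212,75),.083);d=(h-a)[:2];print("lever yaw",np.degrees(np.arctan2(d[1],d[0])),a,h)
u=np.array([np.cos(yb),np.sin(yb)])
pc=np.r_[P[:2],.159];H=.165*np.array([np.cos(.4538),0,-np.sin(.4538)])-.014*np.array([np.sin(.4538),0,np.cos(.4538)])
print("hinge rel",H)
# model check: pad corners
X=np.array([u[0]*np.cos(.4538),u[1]*np.cos(.4538),-np.sin(.4538)]);Y=np.array([-u[1],u[0],0])
for dx,dy in((.022,.018),(.022,-.018),(-.022,-.018),(-.022,.018)):
    q=pc+dx*X+dy*Y;print((proj("top",q)[0]-[219.6,174.6])*5,(proj("scene",q)[0]-[219.6,229.6])*5)
print(np.c_[u].T, bot.tip_reach)
E
```

```text
pad [0.49071315 0.20353794 0.15865999] 0.0014006292124768862
[0.46878438 0.26252061 0.014     ]
[0.65632401 0.25619716 0.014     ]
[0.65155429 0.13974153 0.014     ]
[0.46659852 0.14722485 0.014     ]
board yaw -2.12273238998678
lever yaw -0.9210471254366467 [0.5138864  0.20121099 0.147     ] [0.63782501 0.19921846 0.083     ]
hinge rel [ 0.1421626  0.        -0.0849164]
[115.19710238 378.13268799] [373.96569898 145.50914781]
[217.22675194 383.50566275] [443.99468336  95.40028033]
[202.16230791 493.08270552] [527.29626631 103.88627794]
[ 96.68136205 487.44235122] [456.546256   156.80870864]
[[ 0.99931378 -0.03704019]] 0.008
```

Request:
move_arm --pt "0 0 -15 0 0 0 0" --pt "0 0 -30 0 0 0 0" --pt "0 0 -35 0 0 0 0" --pt "0 0 -35 0 0 0 0" --pt "0 0 -35 0 0 0 0" --pt "0 0 -20 0 0 0 0" --pt "0 20.1 -0.6 0 0 0 -3.5" --pt "0 40.2 -2.5 0 0 0 -7" --pt "0 40.2 -2.5 0 0 0 -7"

```text
clock: 1.25
eef_pos: [0.2229, -0.244, 0.2399]
tool_rot: [0.932, 0.362, 0.001, 0.001]
ft_force: [1.5, -0.9, -1.0]
grip_width: -0.0002
grasp_force: 0.0
```

```bash
python3 - <<'E'
from h import *
pc=np.array([.491,.2035,.159]);u=np.array([.9993,-.037])
g=.4538;H=np.array([.1422,-.0849])
for t in(0,.1,.2,.3,.39,.42,.45):
    # rotate pad about hinge, downward
    r=-H;v=np.array([r[0]*np.cos(t)-r[1]*np.sin(t), r[0]*np.sin(t)+r[1]*np.cos(t)])
    d=v-r;print(t,(d*1000).round(1),"pad",np.r_[pc[:2]+u*d[0],pc[2]+d[1]].round(4))
E
```

```text
0 [0. 0.] pad [0.491  0.2035 0.159 ]
0.1 [ -7.8 -14.6] pad [0.4832 0.2038 0.1444]
0.2 [-14.  -29.9] pad [0.477  0.204  0.1291]
0.3 [-18.7 -45.8] pad [0.4723 0.2042 0.1132]
0.39 [-21.6 -60.4] pad [0.4694 0.2043 0.0986]
0.42 [-22.3 -65.4] pad [0.4688 0.2043 0.0936]
0.45 [-22.8 -70.3] pad [0.4682 0.2043 0.0887]
```

Request:
move_arm --pt "0 40.2 -2.5 0 0 0 -7" --pt "0 40.2 -2.5 0 0 0 -7" --pt "0 40.2 -2.5 0 0 0 -7" --pt "0 40.2 -2.5 0 0 0 -7" --pt "0 40.2 -2.5 0 0 0 -7" --pt "0 40.2 -2.5 0 0 0 -7" --pt "0 40.2 -2.5 0 0 0 -7" --pt "0 40.2 -2.5 0 0 0 -7" --pt "0 40.2 -2.5 0 0 0 -7" --pt "0 40.2 -2.5 0 0 0 -7"

```text
clock: 2.08
eef_pos: [0.3047, 0.1277, 0.2396]
tool_rot: [0.554, 0.832, 0.001, 0.0]
ft_force: [0.7, -0.2, 0.5]
grip_width: 0.0002
grasp_force: 0.0
```

Request:
move_arm --pt "0 0 0 0 0 0 0" --pt "0 0 0 0 0 0 0" --pt "0 0 0 0 0 0 0"

```text
clock: 2.33
eef_pos: [0.3046, 0.1255, 0.2394]
tool_rot: [0.556, 0.831, -0.0, 0.0]
ft_force: [0.2, -0.3, -1.2]
grip_width: -0.0001
grasp_force: 0.0
```

```bash
python3 - <<'E'
from h import *
o=bot.get_obs();M=R.from_quat(o["tool_rot"]).as_matrix();print(o["eef_pos"],M.round(4),o["ft_force"],o["clock"])
for P in([.491,.2035,.179],[.4825,.2035,.179]): print(M.T@(np.array(P)-o["eef_pos"])*1000)
for d in([-1,0,0],[0,0,-1]):print(M.T@d)
E
```

```text
[0.30460839 0.12549053 0.23939748] [[-3.809e-01  9.246e-01  4.000e-04]
 [ 9.246e-01  3.809e-01 -5.000e-04]
 [-6.000e-04  2.000e-04 -1.000e+00]] [ 0.21604315 -0.32078763 -1.20739546] 2.3333
[  1.16152074 202.04489168  60.42910994]
[  4.39936986 194.18573629  60.42601009]
[ 3.80923426e-01 -9.24606517e-01 -3.64688244e-04]
[ 5.69523279e-04 -1.59790591e-04  9.99999825e-01]
```

Request:
move_arm --pt "0 0.2 20 0 0 0 0" --pt "0 0.2 40 0 0 0 0" --pt "0 0.2 40 0 0 0 0" --pt "0 0.2 40 0 0 0 0" --pt "0 0.2 40 10 0 0 0" --pt "0 0.2 22 15 0 0 0" --pt "0 0 0 15 0 0 0" --pt "0 0 0 10 0 0 0" --pt "0 0 0 0 0 0 0" --pt "0 0 0 0 0 0 0"

```text
clock: 3.17
eef_pos: [0.4907, 0.2012, 0.1889]
tool_rot: [0.558, 0.83, -0.001, -0.001]
ft_force: [0.7, -0.5, -0.3]
grip_width: -0.0001
grasp_force: 0.0
```

```bash
python3 - <<'E'
from h import *
print(bot.get_obs()["eef_pos"])
a=bot.camera("scene")[180:320,240:380];b=bot.camera("top")[170:310,190:330]
cv2.imwrite("pics/c.png",cv2.resize(np.hstack([a,b]),None,fx=2.8,fy=2.8,interpolation=2))
E
```

```text
[0.49069047 0.2011792  0.18891081]
```

View pics/c.png

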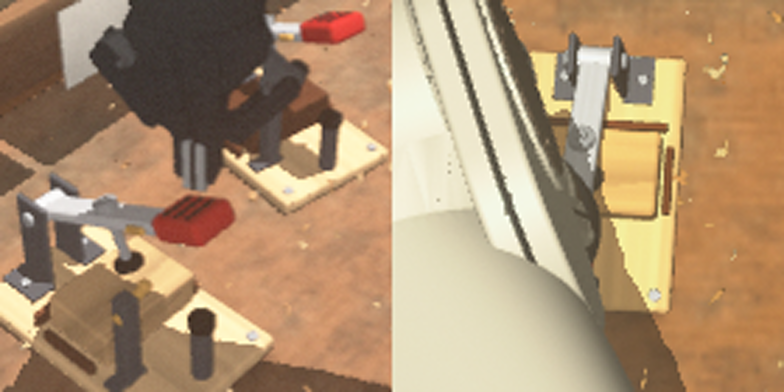

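The fingers, near (195,185), stand right over the pale pad at (193,215), and the dark clamp is clear. Next I press along the arc.

Request:
move_arm --pt "0 2 1 8 0 0 0" --pt "0 0 0 8 0 0 0" --pt "0 0 0 6 0 0 0" --pt "0 1.5 -3.6 7.5 0 0 0" --pt "0 1.5 -3.6 7.5 0 0 0" --pt "0 1.2 -2.9 7.5 0 0 0" --pt "0 1.2 -2.9 7.5 0 0 0" --pt "0 0 0 0 0 0 0"

```text
clock: 3.93
eef_pos: [0.4756, 0.2054, 0.1356]
tool_rot: [0.556, 0.831, -0.001, -0.001]
ft_force: [2.1, 0.4, 1.5]
grip_width: -0.0002
grasp_force: 1.0
```

Request:
move_arm --pt "0 0.9 -2.2 8 0 0 0" --pt "0 0.9 -2.2 8 0 0 0" --pt "0 0.6 -1.4 7.5 0 0 0" --pt "0 0.5 -1.3 7.5 0 0 0" --pt "0 0 0 5 0 0 0" --pt "0 0 0 0 0 0 0" --pt "0 0 0 0 0 0 0"

```text
clock: 4.52
eef_pos: [0.4692, 0.2058, 0.1011]
tool_rot: [0.557, 0.831, -0.0, -0.0]
ft_force: [-0.3, 0.7, 4.2]
grip_width: 0.0001
grasp_force: 2.0
```

Request:
move_arm --pt "0 0 0 2 0 0 0" --pt "0 0 0 2 0 0 0" --pt "0 0 0 0 0 0 0" --pt "0 0 0 0 0 0 0"

```text
clock: 4.85
eef_pos: [0.4689, 0.2058, 0.0972]
tool_rot: [0.557, 0.831, -0.0, -0.001]
ft_force: [-2.7, 1.6, 4.0]
grip_width: 0.0
grasp_force: 2.4
```

Tip at 89 mm, well past the catch. I'll let go slowly, straight up, then draw back.

Request:
move_arm --pt "0 0 0 -5 0 0 0" --pt "0 0 0 -8 0 0 0" --pt "0 0 0 -15 0 0 0" --pt "0 0 0 -30 0 0 0" --pt "0 0 0 -40 0 0 0" --pt "0 0 -30 -40 0 0 0" --pt "0 0 -40 0 0 0 0" --pt "0 0 -40 0 0 0 0" --pt "0 0 -40 0 0 0 0" --pt "0 0 0 0 0 0 0"

```text
clock: 5.68
eef_pos: [0.327, 0.1463, 0.2273]
tool_rot: [0.557, 0.831, -0.004, -0.002]
ft_force: [-0.1, -0.1, -0.6]
grip_width: -0.0003
grasp_force: 0.0
```

```bash
python3 - <<'E'
from h import *
o=bot.get_obs();print(o["eef_pos"],o["ft_force"])
a=bot.camera("scene")[170:350,220:400];b=bot.camera("top")[130:310,220:430]
cv2.imwrite("pics/d.png",cv2.resize(np.hstack([a,b]),None,fx=2,fy=2,interpolation=2))
E
```

```text
[0.32698231 0.14634989 0.2273051 ] [-0.05668203 -0.14748075 -0.64658954]
```

View pics/d.png

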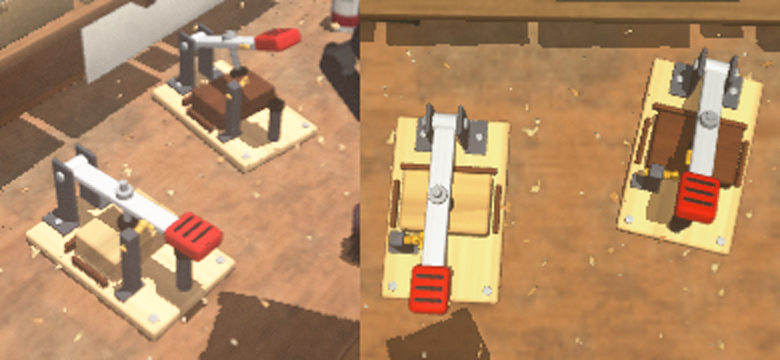

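The pale lever lies level by itself (pad at (194,235) left, (430,288) right), its blank is in its bed, and the dark lever is still up. The arm is clear of everything.

```bash
python3 -c "
from workcell import bot
print(bot.job_done())"
```

```text
the job is handed in; nothing more can be done
None
```

I pressed the pale blank's clamp down and its lever now stays down by itself; the dark lever is up, the pale blank looks undisturbed in its bed, the arm is clear, and I handed the job in at about 6 s (no verdict was returned).

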